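# Dip-check the pump reservoir with the gauge rod

### The arm

A 7-joint arm with a two-finger parallel gripper is mounted at the origin on a cart in front of the work surface, level with it; the furniture and walls round the work are solid. World frame = base frame: x ahead of the robot, y to its left, z up, the work surface at z = 0. Lengths are in m, angles in rad, forces in N, time in s.
With the tool pointing down it reaches from about 0.4 to 0.85 m from the base axis. Payload 10.4 kg.
Tool frame: the origin (TCP) lies at the very end of the fingers, on their centre line; the grasp point (between the pads) lies 19 mm behind it; z points along the fingers, y is the line along which they close (so a half turn about z gives the same grasp; the last joint's range is limited). The gripper opens to 85 mm and grips with 20 to 120 N. Pads are 22 mm wide; open, the fingers measure 114 mm over their backs; the gripper's body (76 mm by 85 mm) begins 54 mm behind the grasp point. The pads swing forward as they close: fully open they stand 13 mm farther back than shut.
Start: joints at [1.178, 0.332, -0.065, 1.46, 0.022, 1.35, -0.088], TCP at [0.226, -0.583, 0.231] pointing down, gripper open.
Joint ranges: [-2.6, 2.6], [-0.5, 2.12], [-1.47, 1.34], [0.16, 2.42], [-1.27, 4.41], [0.06, 2.06], [-2.6, 2.6]. Speed limits (rad/s): [2.22, 2.22, 2.79, 2.79, 3.14, 3.14, 3.14].

### API

Orientations are given as a unit quaternion [x, y, z, w].
In Python, from workcell import manip, vision, order gives the robot as it stands. The module is installed in compiled form; this text tells all that it offers.
- The arm moves only by the tool move_arm, never from a script. Its argument "motion" is a list of rows, each a list of 3 entries, a list of its own where there are three numbers: the shift along the tool's x, y, z scaled (see below), then the turn, a rotation vector about the tool's x, y, z scaled (see below), then the opening, from -1 (shut) to 1 (fully open). In form: [[[dx, dy, dz], [wx, wy, wz], hand], ...]. A call has 1 to 12 rows; each row shifts and turns the commanded pose from where the row before left it, along the tool's axes as they then stand; what a row does not reach is not made up. The controller multiplies each number of a shift by 0.75 m and each number of a turn by pi/4 rad. A row lasts 1/10 s, in which the tool goes at most 50 mm and 8.59 degrees, less where a joint would pass 70% of its speed; a pose out of reach is approached as far as the arm can. A call with a number of a shift or a turn outside -1 to 1 is refused whole. A call with a gripper value outside its range is refused whole. The fingers move at their own pace and stop on an object; "newtons" is the grip in N (left out, the last holds). Time passes only in rows, so rows that do not move let the fingers close. It gives the time, the measured TCP pose, the force, the opening and the grip force at its end, in the units of the state.
- manip.get_obs(): the state, without advancing time (a new reading comes with each control period).
- vision.camera(name): name is "scene" or "top" or "wrist"; returns a dict with "pixels" (480x640x3 uint8, red, green, blue), "fx", "fy", "cx", "cy" (pixels), "k1" (the pictures are not rectified: a ray, as slopes to the right and down, at radius r is drawn at 1 + k1 r^2 times it, then the intrinsics apply), "R" (3x3) and "t" (3): a world point X has camera coordinates R X + t. Camera axes: x right, y down, z forward; pixel columns grow to the right and rows downward; lengths in m; the calibration is good to about 2 mm. A picture is of the moment at which its call begins. There is no depth.
- order.hand_in(): hands the job in; it is judged then, once.
The state is a dict: "clock": time; "joint_pos": joint angles; "joint_velocities": joint speeds; "tau": joint torques, N m; "position": TCP position; "ee_rot": TCP orientation; "ft_force": force on the tool from outside, world axes, zero at the start; "torque": the same for the moment, N m; "grip_width": opening from 0.0 (shut) to 1.0 (fully open); "grasp_force": force on a finger pad.
Only numpy, scipy, OpenCV 4.12 (cv2) and the standard library are available. Lean on these libraries where they do the work, as an engineer would, in place of code of your own. Each camera call takes 0.05 s, during which the arm holds its last target. There are 200 camera calls.

### The job

Check the vacuum pump's reservoir with the gauge rod: take the rod with the yellow grip from its rest, slide it gently down the slanting steel tube on the blue reservoir until its brass collar stops on the tube's mouth, and draw it fully out again. Then present it for reading: hold the rod level with its tip a few centimetres above the middle of the white reading plate, without touching the plate, and finish while still holding it there, steady. Leave the tape roll, the black marker and the red-topped stamp where they are.

Things in the scene. Friction and masses are not known exactly. Their poses are not given: they have to be found in the camera images.
- gauge_rod: Loose gauge rod, 90 g, along its y, steel tip to -y. Origin on its axis at the place to grip. Yellow flat-sided grip y -34..+50 mm, 14 wide (x), 24 tall (z); brass collar d 36 mm, y -40..-34; steel rod d 8 mm, round end, y -150..-40, coloured rings near the tip. Starts level on its rest, z up, tip to the robot's right, not fastened.
- gauge_tip (a point): Outer end of the rod's steel tip, at (0, -150, 0) mm of gauge_rod.
- gauge_collar (a point): Centre of the collar's face on the tip side, at (0, -40, 0) mm of gauge_rod: this face stops on the tube's mouth.
- rod_rest: Fixed grey rest, origin on the worktop below the rod's gripping place. Base block 60 x 200 x 36 mm, y -150..+50 mm. Two black saddles carry the rod, axis 85 mm above the worktop: near the tip (y -127..-113) and under the end of the yellow grip (y 34..48, 31 mm wide, cheeks up to z 84). Between them the rod is free; lift it straight up.
- reservoir: Fixed hollow blue reservoir, 156 (x) x 130 (y) x 137 mm tall. Origin on the worktop under its centre. The gauge tube slants up out of its +y side (the robot's left).
- guide_tube: Rigid slanting steel tube. Origin at the centre of its mouth, 130 mm above the worktop, 100 mm from the reservoir's centre along its +y; z points out of the mouth along the tube, 35 degrees above level. Mouth: funnel, rim 36 mm outside, 28 mm inside, narrowing in 16 mm to a 12 mm bore, 85 mm deep; then empty space, so the rod enters until its collar meets the rim.
- reading_plate: Fixed stand, 100 x 100 x 50 mm, standing on the worktop; its top is the white reading plate in a black frame, at z = 50 mm. Origin on the worktop under its centre, z up.
- tape_roll: Bystander: brown tape roll lying flat, about 100 mm diameter, 48 mm tall; origin under its centre.
- black_marker: Bystander: black-capped felt marker, 155 mm long along its y, 17 mm thick.
- stamp: Bystander: small hand stamp with a red top and black foot, standing, 36 x 50 x 87 mm; origin under its centre.

How it is judged:
By the outcome, as a careful person would: the job done as asked, in the order asked, and still so for the second after the job is handed in, while the arm keeps its last pose, push and grip.
It also fails if it takes over 46 s, if anything falls off the work surface, if the arm or the gripper's body presses on something with over 40 N, if the wrist force passes 120 N, or if a joint passes its speed limit or range.

## Working session

There is one attempt and no reset: what is moved stays moved. The work goes in short steps, Python scripts to look and compute and a tool call to move; the robot and the scene stay as the last step left them, time stands still between calls to the robot, and variables do not carry over. Pictures are saved under pics/ and viewed, at most 10 in all, crops included, and the job is handed in when it is done.

Besides the shell and the picture viewer there is one more tool, called after ">>>" as name(argument=value, ...) on one line, values as JSON. move_arm: Moves the arm, as the interface text tells. Its arguments: {"type":"object","properties":{"motion":{"type":"array"},"newtons":{"type":"number"}},"required":["motion"]}

```bash
mkdir -p pics; cat > h.py <<'E'
import numpy as np, cv2, pickle
from workcell import manip, vision, order
from scipy.spatial.transform import Rotation as Rot
def snap(name,fn):
    c=vision.camera(name); cv2.imwrite(f'pics/{fn}.png',np.ascontiguousarray(c['pixels'][:,:,::-1])); pickle.dump(c,open(f'pics/{fn}.pkl','wb')); return c
def load(fn): return pickle.load(open(f'pics/{fn}.pkl','rb'))
def ray(c,u,v):
    a=np.array([(u-c['cx'])/c['fx'],(v-c['cy'])/c['fy']]); s=a.copy()
    for _ in range(30): s=a/(1+c['k1']*(s@s))
    R=np.array(c['R']);t=np.array(c['t'])
    return -R.T@t, R.T@np.array([s[0],s[1],1.])
def atz(c,u,v,z):
    o,d=ray(c,u,v); return o+d*(z-o[2])/d[2]
def tri(obs):
    A=np.zeros((3,3));b=np.zeros(3)
    for c,u,v in obs:
        o,d=ray(c,u,v); d/=np.linalg.norm(d); P=np.eye(3)-np.outer(d,d); A+=P;b+=P@o
    X=np.linalg.solve(A,b); return X
def proj(c,X):
    p=np.array(c['R'])@np.array(X)+np.array(c['t']); s=p[:2]/p[2]; s=s*(1+c['k1']*(s@s)); return np.array([c['fx']*s[0]+c['cx'],c['fy']*s[1]+c['cy']])
E
python3 - <<'E'
from h import *
o=manip.get_obs(); print(o)
for n in('scene','top'):
    c=snap(n,n+'0'); print(n,c['fx'],c['k1'],-np.array(c['R']).T@c['t'])
E
```

```text
{'clock': 0.0, 'joint_pos': array([ 1.17840074,  0.33289392, -0.06473883,  1.46094109,  0.02158578,
        1.34988208, -0.08853296]), 'joint_velocities': array([-0.00196657, -0.00215386, -0.0012716 , -0.0002424 , -0.00166091,
        0.00030013,  0.00108779]), 'tau': array([-1.01883626e-03, -6.25449228e+01,  4.81668301e-02, -3.91611850e+01,
        1.60111045e-02,  9.85017599e-03,  1.46341392e-05]), 'position': array([ 0.22577771, -0.58239597,  0.23050236]), 'ee_rot': array([ 9.82952808e-01,  1.83856646e-01, -1.50390329e-04, -6.98744063e-04]), 'ft_force': array([-0.04431135,  0.51601895, -0.6356955 ]), 'torque': array([-0.01702257,  0.02903288,  0.01783234]), 'grasp_force': 0.0, 'grip_width': 0.9997219746661775}
scene 468.7299282810821 0.028317628084288584 [-0.09649528  0.56131883  0.53556802]
top 571.7321022617389 0.004075692658536972 [ 0.37643126 -0.00465994  1.21537484]
```

View pics/top0.png

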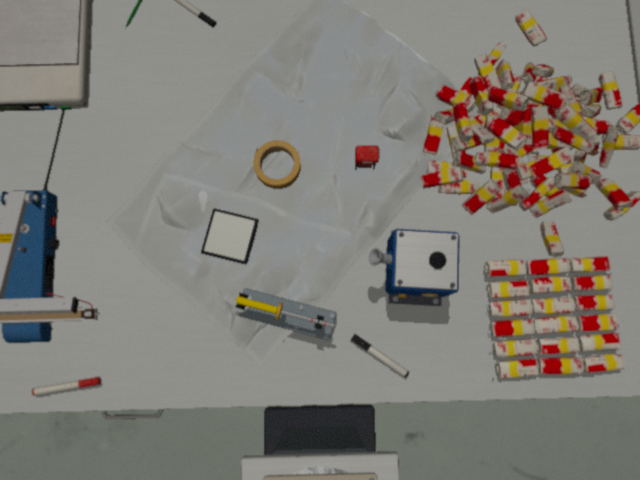

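View pics/scene0.png

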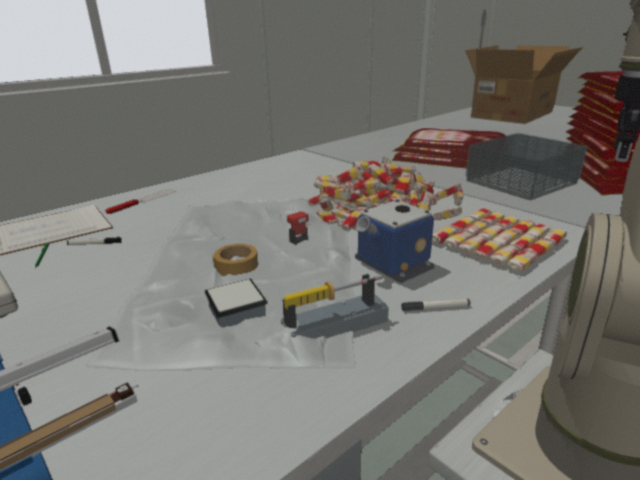

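The top view shows the reading plate around (230,236), the rest and rod around (287,312) with the yellow grip at (260,304), and the reservoir at (424,265) with the tube mouth near (375,257). The scene view confirms the layout. I'll enlarge these next.

```bash
python3 - <<'E'
from h import *
t=load('top0');s=load('scene0')
print(np.round(t['R'],3),t['cx'],t['cy'])
im=cv2.imread('pics/top0.png')[195:345,195:475]; a=cv2.resize(im,None,fx=2.85,fy=2.85,interpolation=cv2.INTER_CUBIC)
cv2.imwrite('pics/topc.png',a)
im=cv2.imread('pics/scene0.png')[190:340,195:445]; a=cv2.resize(im,None,fx=3.2,fy=3.2,interpolation=cv2.INTER_CUBIC)
cv2.imwrite('pics/scenec.png',a)
for u,v,z in [(230,236,.05),(260,304,.097),(424,265,.137),(375,257,.13),(276,163,.048),(367,156,.087),(380,355,.017)]: print(u,v,np.round(atz(t,u,v,z),3))
E
```

```text
[[-0.027 -1.     0.   ]
 [-0.986  0.027 -0.166]
 [ 0.166 -0.005 -0.986]] 318.4472031334049 245.74315011722027
230 236 [0.598 0.172 0.05 ]
260 304 [0.453 0.107 0.097]
424 265 [ 0.516 -0.21   0.137]
375 257 [ 0.535 -0.118  0.13 ]
276 163 [0.754 0.075 0.048]
367 156 [ 0.751 -0.115  0.087]
380 355 [ 0.347 -0.131  0.017]
```

View pics/topc.png

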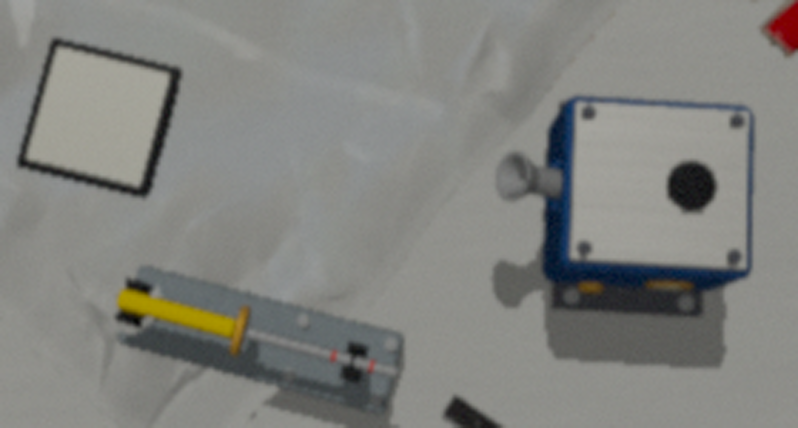

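View pics/scenec.png

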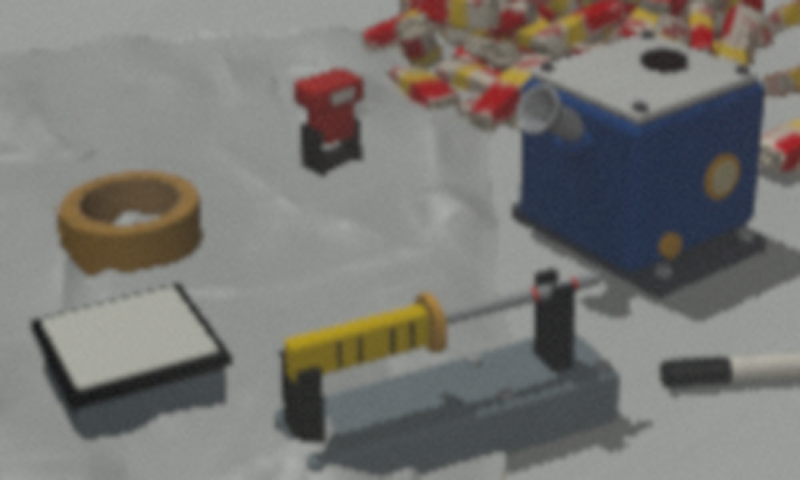

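The crops show: plate corners topc (57,41),(180,70),(146,194),(20,163); grip back end (119,300), collar (240,330), tip about (399,372); lid screws (588,113),(737,121),(734,257),(585,249); mouth centre about (514,177) in topc and (539,108) in scenec.

```bash
python3 - <<'E'
from h import *
t=load('top0');s=load('scene0')
T=lambda U,V:((U+.5)/2.85-.5+195,(V+.5)/2.85-.5+195)
S=lambda U,V:((U+.5)/3.2-.5+195,(V+.5)/3.2-.5+190)
P=np.array([atz(t,*T(*p),.05) for p in [(57,41),(180,70),(146,194),(20,163)]]);print('plate',P.mean(0),[np.linalg.norm(P[i]-P[i-1]) for i in range(4)])
P2=np.array([atz(s,*S(*p),.05) for p in [(35,322),(180,286),(231,358),(77,403)]]);print('plate scene',P2.mean(0))
Q=np.array([atz(t,*T(*p),.137) for p in [(588,113),(737,121),(734,257),(585,249)]]);print('screws',Q.mean(0),Q)
L=np.array([atz(t,*T(*p),.137) for p in [(575,98),(751,106),(747,272),(568,270)]]);print('lid',L.mean(0),[np.linalg.norm(L[i]-L[i-1]) for i in range(4)])
y=(Q[0]-Q[1])+(Q[3]-Q[2]); x=(Q[0]-Q[3])+(Q[1]-Q[2]); print('yaw', np.degrees(np.arctan2(-y[0],y[1])),np.degrees(np.arctan2(x[1],x[0])))
print('mouth',tri([(t,*T(514,177)),(s,*S(539,108))]), atz(t,*T(514,177),.13),atz(s,*S(539,108),.13))
g=atz(t,*T(119,300),.09);c=atz(t,*T(240,330),.085);tip=atz(t,*T(399,372),.085);print('rod',g,c,tip,np.linalg.norm(g-c),np.linalg.norm(tip-c))
d=tip-g;print('rod yaw',np.degrees(np.arctan2(d[0],-d[1])))
print('collar tri',tri([(t,*T(240,330)),(s,*S(432,321))]),'tip',tri([(t,*T(399,372)),(s,*S(603,283))]))
E
```

```text
plate [0.59929583 0.17226641 0.05      ] [np.float64(0.09367689318205874), np.float64(0.09310633938261732), np.float64(0.09429046680922389), np.float64(0.09441625072735861)]
plate scene [0.5933526  0.17709832 0.05      ]
screws [ 0.52637243 -0.21517855  0.137     ] [[ 0.57628225 -0.16890963  0.137     ]
 [ 0.5681098  -0.2688207   0.137     ]
 [ 0.47656212 -0.26075419  0.137     ]
 [ 0.48453555 -0.16222968  0.137     ]]
lid [ 0.52554898 -0.21464016  0.137     ] [np.float64(0.11637790942380773), np.float64(0.11857513133220246), np.float64(0.1121996288566626), np.float64(0.11852470598839014)]
yaw -4.651671599653629 -4.599675758977795
mouth [ 0.53554778 -0.11740191  0.13064209] [ 0.53511624 -0.11793618  0.13      ] [ 0.5371148 -0.1180529  0.13     ]
rod [0.46266868 0.15379516 0.09      ] [0.44011891 0.07108275 0.085     ] [ 0.4084461  -0.03772125  0.085     ] 0.08587685989787829 0.11332023544796688
rod yaw -15.808004933157733
collar tri [0.43997496 0.070922   0.08665363] tip [ 0.4082402  -0.03811293  0.08086409]
```

```bash
cat >> h.py <<'E'
def frame(yaxis):  # tool rotation holding a rod whose +y is yaxis; tool x = rod y, tool y = rod x (level), tool z = -rod z
    y=np.array(yaxis,float);y/=np.linalg.norm(y); x=np.cross(y,[0,0,1]);x/=np.linalg.norm(x); return np.column_stack([y,x,np.cross(y,x)])
def plan(p0,R0,p1,R1,n,s0=0,s1=1):
    R0=Rot.from_matrix(R0);R1=Rot.from_matrix(R1);w=(R0.inv()*R1).as_rotvec()
    for k in range(n):
        Rk=R0*Rot.from_rotvec(w*k/n); sh=Rk.inv().apply((p1-p0)/n)/.75; print([list(map(float,np.round(sh,4))),list(map(float,np.round(w/n/(np.pi/4),4)))])
def cur():
    o=manip.get_obs(); return np.array(o['position']),Rot.from_quat(o['ee_rot']).as_matrix(),o
E
python3 - <<'E'
from h import *
p,R,o=cur(); y=np.array([.272,.962,0])
R1=frame(y); v=np.array([.45,-.22,.26])
Rm=(Rot.from_matrix(R)*Rot.from_rotvec((Rot.from_matrix(R).inv()*Rot.from_matrix(R1)).as_rotvec()*.5)).as_matrix()
plan(p,R,v,Rm,10);print();plan(v,Rm,np.array([.45,.107,.20]),R1,10)
E
```

```text
[[0.0453, -0.0343, -0.0039], [-0.0001, -0.0, -0.0589]]
[[0.0469, -0.0321, -0.0039], [-0.0001, -0.0, -0.0589]]
[[0.0483, -0.0299, -0.0039], [-0.0001, -0.0, -0.0589]]
[[0.0496, -0.0277, -0.0039], [-0.0001, -0.0, -0.0589]]
[[0.0509, -0.0253, -0.0039], [-0.0001, -0.0, -0.0589]]
[[0.052, -0.0229, -0.0039], [-0.0001, -0.0, -0.0589]]
[[0.053, -0.0205, -0.0039], [-0.0001, -0.0, -0.0589]]
[[0.0539, -0.018, -0.0039], [-0.0001, -0.0, -0.0589]]
[[0.0547, -0.0155, -0.0039], [-0.0001, -0.0, -0.0589]]
[[0.0553, -0.013, -0.0039], [-0.0001, -0.0, -0.0589]]

[[0.0322, -0.0293, 0.008], [-0.0001, -0.0, -0.0589]]
[[0.0336, -0.0278, 0.008], [-0.0001, -0.0, -0.0589]]
[[0.0348, -0.0262, 0.008], [-0.0001, -0.0, -0.0589]]
[[0.036, -0.0246, 0.008], [-0.0001, -0.0, -0.0589]]
[[0.0371, -0.0229, 0.008], [-0.0001, -0.0, -0.0589]]
[[0.0381, -0.0212, 0.008], [-0.0001, -0.0, -0.0589]]
[[0.0391, -0.0194, 0.008], [-0.0001, -0.0, -0.0589]]
[[0.0399, -0.0176, 0.008], [-0.0001, -0.0, -0.0589]]
[[0.0407, -0.0157, 0.008], [-0.0001, -0.0, -0.0589]]
[[0.0414, -0.0138, 0.008], [-0.0001, -0.0, -0.0589]]
```

>>> move_arm(motion=[[[0.045,-0.034,-0.004],[0,0,-0.059],1],[[0.047,-0.032,-0.004],[0,0,-0.059],1],[[0.048,-0.03,-0.004],[0,0,-0.059],1],[[0.05,-0.028,-0.004],[0,0,-0.059],1],[[0.051,-0.025,-0.004],[0,0,-0.059],1],[[0.052,-0.023,-0.004],[0,0,-0.059],1],[[0.053,-0.021,-0.004],[0,0,-0.059],1],[[0.054,-0.018,-0.004],[0,0,-0.059],1],[[0.055,-0.016,-0.004],[0,0,-0.059],1],[[0.055,-0.013,-0.004],[0,0,-0.059],1]])

```text
clock: 1.1
position: [0.4501, -0.2181, 0.2613]
ee_rot: [0.914, 0.406, -0.0, 0.0]
ft_force: [1.1, -0.9, -0.5]
grip_width: 1.0
grasp_force: 0.0
```

>>> move_arm(motion=[[[0.032,-0.029,0.008],[0,0,-0.059],1],[[0.034,-0.028,0.008],[0,0,-0.059],1],[[0.035,-0.026,0.008],[0,0,-0.059],1],[[0.036,-0.025,0.008],[0,0,-0.059],1],[[0.037,-0.023,0.008],[0,0,-0.059],1],[[0.038,-0.021,0.008],[0,0,-0.059],1],[[0.039,-0.019,0.008],[0,0,-0.059],1],[[0.04,-0.018,0.008],[0,0,-0.059],1],[[0.041,-0.016,0.008],[0,0,-0.059],1],[[0.041,-0.014,0.008],[0,0,-0.059],1],[[0,0,0],[0,0,0],1],[[0,0,0],[0,0,0],1]])

```text
clock: 2.3
position: [0.4488, 0.1076, 0.201]
ee_rot: [0.797, 0.604, -0.0, -0.0]
ft_force: [0.4, 0.1, 0.6]
grip_width: 0.999
grasp_force: 0.0
```

```bash
python3 - <<'E'
from h import *
c=snap('wrist','w1'); p,R,o=cur(); print(p,R,o['joint_pos'],o['clock'],o['ft_force'])
print(c['fx'],-np.array(c['R']).T@c['t'])
for X in [(.45,.107,.097),(.440,.071,.085),(.408,-.038,.085)]: print(proj(c,X))
E
```

```text
[0.44901983 0.10668619 0.20113639] [[ 2.71557132e-01  9.62422224e-01 -4.30975543e-04]
 [ 9.62422182e-01 -2.71557307e-01 -4.16754977e-04]
 [-5.18128810e-04 -3.01607636e-04 -9.99999820e-01]] [ 0.43566452  0.03705842 -0.77122974  1.88047273  0.02762024  1.23520405
 -0.61934498] 2.35 [0.24436249 0.17059151 0.86271958]
421.43841397176027 [0.47080998 0.18681459 0.34368139]
[326.52718129 237.21888566]
[326.44156969 284.25229336]
[324.29105801 420.64244027]
```

View pics/w1.png

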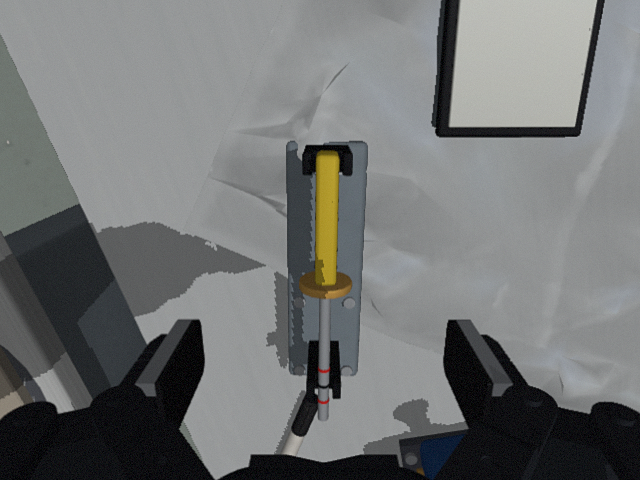

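The wrist view shows the rod running from the grip end (328,152) through the collar (325,285) to the tip (324,419). That is within 1–2 px of the predicted positions, so I'll descend and grasp.

>>> move_arm(motion=[[[0.0,0.001,0.02],[0,0,0],1],[[0,0,0.02],[0,0,0],1],[[0,0,0.02],[0,0,0],1],[[0,0,0.02],[0,0,0],1],[[0,0,0.02],[0,0,0],1],[[0,0,0.02],[0,0,0],1],[[0,0,0.02],[0,0,0],1],[[0,0,0.02],[0,0,0],1],[[0,0,0.02],[0,0,0],1],[[0,0,0],[0,0,0],1],[[0,0,0],[0,0,0],1]])

```text
clock: 3.45
position: [0.45, 0.1063, 0.0666]
ee_rot: [0.798, 0.603, -0.0, 0.0]
ft_force: [-0.5, -0.8, 0.4]
grip_width: 1.003
grasp_force: 0.0
```

>>> move_arm(motion=[[[0,0,0],[0,0,0],0.3],[[0,0,0],[0,0,0],0],[[0,0,0],[0,0,0],-0.3],[[0,0,0],[0,0,0],-0.6],[[0,0,0],[0,0,0],-1],[[0,0,0],[0,0,0],-1],[[0,0,0],[0,0,0],-1],[[0,0,0],[0,0,0],-1],[[0,0,0],[0,0,0],-1]], newtons=70)

```text
clock: 4.35
position: [0.4501, 0.1072, 0.0666]
ee_rot: [0.797, 0.604, 0.0, 0.0]
ft_force: [0.1, -1.4, 4.1]
grip_width: 0.151
grasp_force: 68.5
```

>>> move_arm(motion=[[[0,0,-0.008],[0,0,0],-1],[[0,0,-0.012],[0,0,0],-1],[[0,0,-0.02],[0,0,0],-1],[[0,0,-0.025],[0,0,0],-1],[[0,0,-0.025],[0,0,0],-1],[[0,0,-0.025],[0,0,0],-1],[[0,0,-0.025],[0,0,0],-1],[[0,0,-0.025],[0,0,0],-1],[[0,0,-0.025],[0,0,0],-1],[[0,0,-0.02],[0,0,0],-1],[[0,0,-0.01],[0,0,0],-1],[[0,0,0],[0,0,0],-1]])

```text
clock: 5.55
position: [0.4501, 0.1074, 0.2322]
ee_rot: [0.797, 0.604, 0.001, 0.001]
ft_force: [0.0, -0.1, -1.4]
grip_width: 0.156
grasp_force: 68.1
```

```bash
python3 - <<'E'
from h import *
p,R,o=cur(); print(p,o['grasp_force'],o['grip_width'],o['ft_force'])
yaw=np.radians(4.65);yd=np.array([np.sin(yaw),np.cos(yaw),0]);a=np.radians(35)
zt=np.cos(a)*yd+np.sin(a)*np.array([0,0,1]); M=np.array([.535,-.1165,.130])
R1=frame(zt); G=M+zt*.185; T=G+.019*R1[:,2]; print(T,R1)
v=np.array([.53,.13,.27]);
plan(p,R,T,R1,12)
E
```

```text
[0.45008076 0.10736649 0.23222335] 68.11280608177185 0.15617227121791138 [ 0.00725475 -0.0615472  -1.37034224]
[0.54816889 0.04540641 0.22054775] [[ 0.06640763  0.99670851  0.04649912]
 [ 0.81645582 -0.08106875  0.57168852]
 [ 0.57357644  0.         -0.81915204]]
[[-0.0037, 0.0124, 0.0013], [0.0064, 0.0646, -0.0198]]
[[-0.0039, 0.0123, 0.0011], [0.0064, 0.0646, -0.0198]]
[[-0.0042, 0.0122, 0.0008], [0.0064, 0.0646, -0.0198]]
[[-0.0044, 0.0122, 0.0005], [0.0064, 0.0646, -0.0198]]
[[-0.0046, 0.0121, 0.0002], [0.0064, 0.0646, -0.0198]]
[[-0.0048, 0.012, -0.0001], [0.0064, 0.0646, -0.0198]]
[[-0.005, 0.012, -0.0004], [0.0064, 0.0646, -0.0198]]
[[-0.0051, 0.0119, -0.0007], [0.0064, 0.0646, -0.0198]]
[[-0.0053, 0.0118, -0.001], [0.0064, 0.0646, -0.0198]]
[[-0.0054, 0.0117, -0.0014], [0.0064, 0.0646, -0.0198]]
[[-0.0055, 0.0116, -0.0017], [0.0064, 0.0646, -0.0198]]
[[-0.0056, 0.0115, -0.002], [0.0064, 0.0646, -0.0198]]
```

>>> move_arm(motion=[[[-0.004,0.012,0.001],[0.006,0.065,-0.02],-1],[[-0.004,0.012,0.001],[0.006,0.065,-0.02],-1],[[-0.004,0.012,0.001],[0.006,0.065,-0.02],-1],[[-0.004,0.012,0.001],[0.006,0.065,-0.02],-1],[[-0.005,0.012,0],[0.006,0.065,-0.02],-1],[[-0.005,0.012,0],[0.006,0.065,-0.02],-1],[[-0.005,0.012,0],[0.006,0.065,-0.02],-1],[[-0.005,0.012,-0.001],[0.006,0.065,-0.02],-1],[[-0.005,0.012,-0.001],[0.006,0.065,-0.02],-1],[[-0.005,0.012,-0.001],[0.006,0.064,-0.02],-1],[[-0.005,0.012,-0.002],[0.006,0.064,-0.02],-1],[[-0.006,0.011,-0.002],[0.006,0.064,-0.02],-1]])

```text
clock: 6.75
position: [0.5473, 0.0456, 0.2187]
ee_rot: [0.7, 0.647, 0.223, -0.204]
ft_force: [-0.1, 0.2, -0.8]
grip_width: 0.154
grasp_force: 68.1
```

>>> move_arm(motion=[[[0,0,0],[0,0,0],-1],[[0,0,0],[0,0,0],-1],[[0,0,0],[0,0,0],-1]])

```text
clock: 7.05
position: [0.5469, 0.0468, 0.2197]
ee_rot: [0.7, 0.647, 0.222, -0.203]
ft_force: [-0.2, -0.8, -1.5]
grip_width: 0.15
grasp_force: 68.2
```

```bash
python3 - <<'E'
from h import *
p,R,o=cur(); print(p,R,o['joint_pos'],o['ft_force'])
for n in('wrist','top','scene'): c=snap(n,n[0]+'2')
G=p-.019*R[:,2]; X=lambda y:G+R[:,0]*y
yaw=np.radians(4.65);a=np.radians(35); zt=np.array([np.sin(yaw)*np.cos(a),np.cos(yaw)*np.cos(a),np.sin(a)]); M=np.array([.535,-.1165,.130])
for f in 'wts':
    c=load(f+'2'); print(f,'collar',proj(c,X(-.037)),'tip',proj(c,X(-.15)),'mouth',proj(c,M),'M-8cm',proj(c,M-.06*zt))
t=cv2.imread('pics/t2.png')[215:295,330:450]; s=cv2.imread('pics/s2.png')[160:260,330:450]
cv2.imwrite('pics/c2.png',np.vstack([cv2.resize(t,(480,320),interpolation=cv2.INTER_CUBIC)]));
A=cv2.resize(t,(400,267),interpolation=cv2.INTER_CUBIC);B=cv2.resize(s,(400,333),interpolation=cv2.INTER_CUBIC)
w=cv2.imread('pics/w2.png');W=np.zeros((600,800,3),np.uint8);W[:267,:400]=A;W[267:,:400]=B;W[:,400:]=cv2.resize(w[230:470,230:390],(400,600),interpolation=cv2.INTER_CUBIC);cv2.imwrite('pics/m2.png',W)
E
```

```text
[0.54693326 0.04682388 0.2196729 ] [[ 0.06317873  0.99686071  0.0477197 ]
 [ 0.81673995 -0.07912343  0.57155519]
 [ 0.57353666  0.00286445 -0.81917489]] [ 0.71916393  0.28405264 -0.61300975  1.72689884 -0.47532393  1.24436826
  0.21451883] [-0.16900005 -0.79583685 -1.52937667]
w collar [324.31110712 438.01636789] tip [324.36761606 633.70741417] mouth [325.98270651 684.16705223] M-8cm [325.48938916 751.2877074 ]
t collar [309.85052843 246.88888436] tip [359.36036211 254.97160174] mouth [374.2810905  256.86053574] M-8cm [397.44072082 260.75576577]
s collar [316.98934289 200.50101531] tip [353.04962996 219.30103379] mouth [363.31187832 223.89150412] M-8cm [379.4879027  232.34390559]
```

View pics/m2.png

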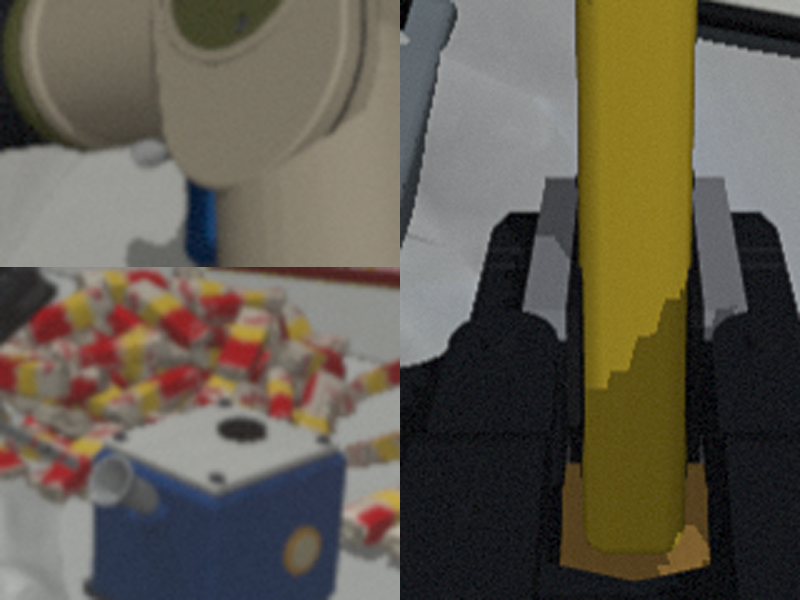

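The mouth appears at scene pixel (363.6,223.6) and the tip at about (353.4,218.5). Both are within 1 px of the prediction, so the rod is aligned with the tube.

```bash
cat >> h.py <<'E'
yaw=np.radians(4.65);al=np.radians(35); zt=np.array([np.sin(yaw)*np.cos(al),np.cos(yaw)*np.cos(al),np.sin(al)]); M=np.array([.535,-.1165,.130]); Rt=frame(zt)
def rel():
    p,R,o=cur(); G=p-.019*R[:,2]; c=G-.04*R[:,0]-M; tp=G-.15*R[:,0]-M
    print('clock',o['clock'],'collar rel (x=out,y,z tube-tool axes mm)',np.round(Rt.T@c*1e3,1),'tip',np.round(Rt.T@tp*1e3,1),'rot deg',np.round(np.degrees(Rot.from_matrix(Rt.T@R).as_rotvec()),2),'F tool',np.round(R.T@o['ft_force'],1),'torque',np.round(R.T@o['torque'],2),'grip',o['grasp_force'],o['grip_width'])
E
python3 -c "
from h import *
rel()"
```

```text
clock 7.2 collar rel (x=out,y,z tube-tool axes mm) [145.5  -1.    1.1] tip [35.5 -0.6  1.1] rot deg [-0.11 -0.   -0.21] F tool [-0.2  1.5  0.7] torque [ 0.03 -0.67  0.01] grip 68.20043563842773 0.14821280238310883
```

>>> move_arm(motion=[[[0,0.001,-0.0015],[0,0,0],-1],[[-0.005,0,0],[0,0,0],-1],[[-0.005,0,0],[0,0,0],-1],[[-0.005,0,0],[0,0,0],-1],[[-0.005,0,0],[0,0,0],-1],[[-0.005,0,0],[0,0,0],-1],[[-0.005,0,0],[0,0,0],-1],[[-0.005,0,0],[0,0,0],-1],[[-0.005,0,0],[0,0,0],-1],[[-0.005,0,0],[0,0,0],-1],[[-0.005,0,0],[0,0,0],-1],[[0,0,0],[0,0,0],-1]])

```text
clock: 8.4
position: [0.5456, 0.0138, 0.1986]
ee_rot: [0.701, 0.647, 0.222, -0.203]
ft_force: [0.3, -0.4, -1.4]
grip_width: 0.155
grasp_force: 68.2
```

```bash
python3 -c "
from h import *
rel(); snap('scene','s3'); snap('top','t3')
s=cv2.imread('pics/s3.png')[190:250,315:405];t=cv2.imread('pics/t3.png')[225:285,320:410]
cv2.imwrite('pics/m3.png',np.hstack([cv2.resize(x,(400,267),interpolation=cv2.INTER_CUBIC) for x in(s,t)]))"
```

```text
clock 8.4 collar rel (x=out,y,z tube-tool axes mm) [ 1.064e+02  0.000e+00 -1.000e-01] tip [-3.6  0.2 -0. ] rot deg [-0.12  0.05 -0.08] F tool [-1.1  0.3  0.9] torque [-0.02 -0.67  0.04] grip 68.1983757019043 0.15546689426983853
```

View pics/m3.png

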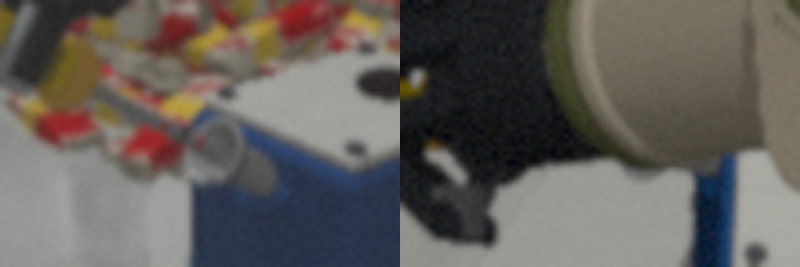

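The rod's tip is inside the funnel: the mouth centre is at (214,150) in the left panel, and the rod line extends to (214,147). I'll insert slowly.

>>> move_arm(motion=[[[-0.004,0,0],[0,0,0],-1],[[-0.004,0,0],[0,0,0],-1],[[-0.004,0,0],[0,0,0],-1],[[-0.004,0,0],[0,0,0],-1],[[-0.004,0,0],[0,0,0],-1],[[-0.004,0,0],[0,0,0],-1],[[-0.004,0,0],[0,0,0],-1],[[-0.004,0,0],[0,0,0],-1],[[0,0,0],[0,0,0],-1]])

```text
clock: 9.4
position: [0.5441, -0.0056, 0.1848]
ee_rot: [0.701, 0.647, 0.222, -0.203]
ft_force: [-0.3, -0.0, -0.9]
grip_width: 0.153
grasp_force: 68.2
```

```bash
python3 -c "
from h import *
rel()"
```

```text
clock 9.4 collar rel (x=out,y,z tube-tool axes mm) [82.6  0.1 -0.1] tip [-27.4   0.3   0.1] rot deg [-0.12  0.06 -0.09] F tool [-0.6 -0.3  0.7] torque [-0.01 -0.73  0.01] grip 68.19850444793701 0.1528171903217387
```

In the bore with no contact force; continue.

>>> move_arm(motion=[[[-0.004,0,0],[0,0,0],-1],[[-0.004,0,0],[0,0,0],-1],[[-0.004,0,0],[0,0,0],-1],[[-0.004,0,0],[0,0,0],-1],[[-0.004,0,0],[0,0,0],-1],[[-0.004,0,0],[0,0,0],-1],[[-0.004,0,0],[0,0,0],-1],[[-0.004,0,0],[0,0,0],-1],[[-0.004,0,0],[0,0,0],-1],[[-0.004,0,0],[0,0,0],-1],[[-0.004,0,0],[0,0,0],-1],[[0,0,0],[0,0,0],-1]])

```text
clock: 10.6
position: [0.542, -0.0325, 0.1659]
ee_rot: [0.701, 0.647, 0.222, -0.203]
ft_force: [1.6, -0.1, -0.4]
grip_width: 0.156
grasp_force: 68.2
```

```bash
python3 -c "
from h import *
rel()"
```

```text
clock 10.6 collar rel (x=out,y,z tube-tool axes mm) [49.6  0.2 -0. ] tip [-60.4   0.3   0.1] rot deg [-0.12  0.06 -0.09] F tool [-0.2  1.6  0.3] torque [-0.02 -0.65 -0.04] grip 68.1986939907074 0.15642016300586734
```

>>> move_arm(motion=[[[-0.004,0,0],[0,0,0],-1],[[-0.004,0,0],[0,0,0],-1],[[-0.004,0,0],[0,0,0],-1],[[-0.004,0,0],[0,0,0],-1],[[-0.004,0,0],[0,0,0],-1],[[-0.004,0,0],[0,0,0],-1],[[-0.004,0,0],[0,0,0],-1],[[-0.004,0,0],[0,0,0],-1],[[-0.004,0,0],[0,0,0],-1],[[-0.004,0,0],[0,0,0],-1],[[-0.004,0,0],[0,0,0],-1],[[0,0,0],[0,0,0],-1]])

```text
clock: 11.8
position: [0.5398, -0.0595, 0.1469]
ee_rot: [0.701, 0.647, 0.222, -0.203]
ft_force: [-0.1, -0.5, -0.7]
grip_width: 0.149
grasp_force: 68.2
```

```bash
python3 -c "
from h import *
rel()"
```

```text
clock 11.8 collar rel (x=out,y,z tube-tool axes mm) [16.6  0.2 -0. ] tip [-93.4   0.4   0.1] rot deg [-0.12  0.06 -0.09] F tool [-0.8 -0.   0.3] torque [-0.02 -0.71 -0.03] grip 68.19842576980591 0.14934843053404567
```

>>> move_arm(motion=[[[-0.002,0,0],[0,0,0],-1],[[-0.002,0,0],[0,0,0],-1],[[-0.002,0,0],[0,0,0],-1],[[-0.002,0,0],[0,0,0],-1],[[-0.002,0,0],[0,0,0],-1],[[-0.002,0,0],[0,0,0],-1],[[-0.002,0,0],[0,0,0],-1],[[-0.002,0,0],[0,0,0],-1],[[0,0,0],[0,0,0],-1]])

```text
clock: 12.7
position: [0.5391, -0.069, 0.1402]
ee_rot: [0.701, 0.647, 0.222, -0.203]
ft_force: [0.3, -0.0, 0.8]
grip_width: 0.151
grasp_force: 68.2
```

>>> move_arm(motion=[[[-0.001,0,0],[0,0,0],-1],[[-0.001,0,0],[0,0,0],-1],[[-0.001,0,0],[0,0,0],-1],[[0,0,0],[0,0,0],-1]])

```text
clock: 13.1
position: [0.539, -0.0707, 0.139]
ee_rot: [0.701, 0.647, 0.222, -0.203]
ft_force: [0.0, 1.3, -1.6]
grip_width: 0.147
grasp_force: 68.2
```

```bash
python3 -c "
from h import *
rel()"
```

```text
clock 13.1 collar rel (x=out,y,z tube-tool axes mm) [2.8 0.3 0. ] tip [-1.072e+02  5.000e-01  1.000e-01] rot deg [-0.12  0.05 -0.12] F tool [ 0.1 -0.1  2.1] torque [-0.03 -0.67  0.04] grip 68.19924116134644 0.14714037405333946
```

>>> move_arm(motion=[[[-0.001,0,0],[0,0,0],-1],[[-0.001,0,0],[0,0,0],-1],[[0,0,0],[0,0,0],-1]])

```text
clock: 13.4
position: [0.5389, -0.072, 0.1381]
ee_rot: [0.701, 0.647, 0.222, -0.203]
ft_force: [0.0, -0.1, -0.0]
grip_width: 0.155
grasp_force: 68.2
```

```bash
python3 -c "
from h import *
rel()"
```

```text
clock 13.4 collar rel (x=out,y,z tube-tool axes mm) [1.2 0.3 0. ] tip [-1.088e+02  6.000e-01  1.000e-01] rot deg [-0.12  0.05 -0.12] F tool [-0.1  0.  -0. ] torque [ 0.01 -0.68  0.04] grip 68.19899439811707 0.15507447031576985
```

>>> move_arm(motion=[[[-0.001,0,0],[0,0,0],-1],[[-0.001,0,0],[0,0,0],-1],[[0,0,0],[0,0,0],-1]])

```text
clock: 13.7
position: [0.5389, -0.0723, 0.1378]
ee_rot: [0.7, 0.647, 0.223, -0.204]
ft_force: [-0.4, 4.0, 3.2]
grip_width: 0.149
grasp_force: 68.5
```

```bash
python3 -c "
from h import *
rel()"
```

```text
clock 13.7 collar rel (x=out,y,z tube-tool axes mm) [0.8 0.4 0.1] tip [-109.2    0.8    0.3] rot deg [-0.1   0.12 -0.17] F tool [ 5.1 -0.7 -0.4] torque [0.18 0.32 0.07] grip 68.49267840385437 0.14892701701896918
```

>>> move_arm(motion=[[[-0.001,0,0],[0,0,0],-1],[[0,0,0],[0,0,0],-1],[[0,0,0],[0,0,0],-1]])

```text
clock: 14.0
position: [0.539, -0.0723, 0.1378]
ee_rot: [0.7, 0.647, 0.223, -0.204]
ft_force: [-2.5, 5.5, 7.4]
grip_width: 0.152
grasp_force: 68.8
```

```bash
python3 -c "
from h import *
rel(); snap('scene','s4')
s=cv2.imread('pics/s4.png')[190:250,315:405]
cv2.imwrite('pics/m4.png',cv2.resize(s,(600,400),interpolation=cv2.INTER_CUBIC))"
```

```text
clock 14.0 collar rel (x=out,y,z tube-tool axes mm) [0.7 0.5 0.1] tip [-109.3    0.9    0.4] rot deg [-0.08  0.16 -0.21] F tool [ 8.6 -2.9 -3.1] torque [0.47 0.99 0.13] grip 68.79286766052246 0.1518723155728677
```

View pics/m4.png

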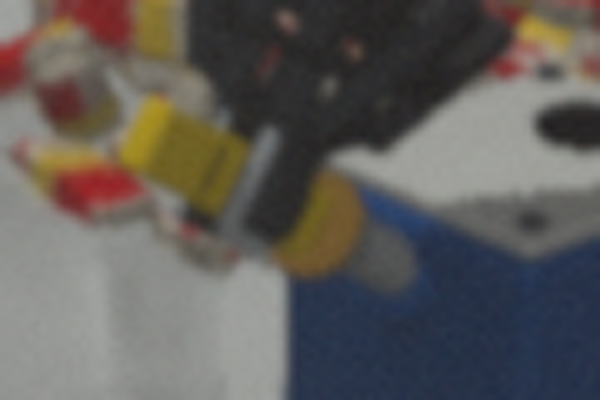

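The collar at (325,225) sits flush on the tube's mouth (tube visible at 385,260), and axial force is 8.6 N. Draw it out now.

>>> move_arm(motion=[[[0.003,0,0],[0,0,0],-1],[[0.005,0,0],[0,0,0],-1],[[0.008,0,0],[0,0,0],-1],[[0.008,0,0],[0,0,0],-1],[[0.008,0,0],[0,0,0],-1],[[0.008,0,0],[0,0,0],-1],[[0.008,0,0],[0,0,0],-1],[[0.008,0,0],[0,0,0],-1],[[0.008,0,0],[0,0,0],-1],[[0.008,0,0],[0,0,0],-1],[[0.008,0,0],[0,0,0],-1],[[0.008,0,0],[0,0,0],-1]])

```text
clock: 15.25
position: [0.5431, -0.0194, 0.1751]
ee_rot: [0.701, 0.647, 0.222, -0.203]
ft_force: [-0.6, 0.0, -0.9]
grip_width: 0.152
grasp_force: 68.2
```

>>> move_arm(motion=[[[0.01,0,0],[0,0,0],-1],[[0.01,0,0],[0,0,0],-1],[[0.01,0,0],[0,0,0],-1],[[0.01,0,0],[0,0,0],-1],[[0.01,0,0],[0,0,0],-1],[[0.01,0,0],[0,0,0],-1],[[0.01,0,0],[0,0,0],-1],[[0.01,0,0],[0,0,0],-1],[[0.01,0,0],[0,0,0],-1],[[0.01,0,0],[0,0,0],-1],[[0,0,0],[0,0,0],-1],[[0,0,0],[0,0,0],-1]])

```text
clock: 16.45
position: [0.5478, 0.0413, 0.2179]
ee_rot: [0.701, 0.647, 0.222, -0.203]
ft_force: [0.0, 0.9, -0.2]
grip_width: 0.151
grasp_force: 68.2
```

```bash
python3 - <<'E'
from h import *
rel(); p,R,o=cur()
r=np.radians(15); y=np.array([np.sin(r),np.cos(r),0]); R1=frame(y)
P=np.array([.598,.173,.05]); 
v=P+np.array([0,0,.16])+y*.15+.019*R1[:,2]; T=P+np.array([0,0,.035])+y*.15+.019*R1[:,2]; print(v,T)
plan(p,R,v,R1,16)
E
```

```text
clock 16.45 collar rel (x=out,y,z tube-tool axes mm) [ 1.401e+02  0.000e+00 -1.000e-01] tip [30.1  0.3 -0.1] rot deg [-0.12  0.04 -0.14] F tool [ 0.7 -0.   0.7] torque [ 0.06 -0.7   0.01] grip 68.19076180458069 0.15099639241815893
[0.63682286 0.31788887 0.191     ] [0.63682286 0.31788887 0.066     ]
[[0.018, 0.0055, 0.0154], [-0.0042, -0.0486, 0.0141]]
[[0.0186, 0.0053, 0.0147], [-0.0042, -0.0486, 0.0141]]
[[0.0192, 0.005, 0.014], [-0.0042, -0.0486, 0.0141]]
[[0.0198, 0.0048, 0.0133], [-0.0042, -0.0486, 0.0141]]
[[0.0204, 0.0045, 0.0125], [-0.0042, -0.0486, 0.0141]]
[[0.0209, 0.0042, 0.0117], [-0.0042, -0.0486, 0.0141]]
[[0.0213, 0.004, 0.011], [-0.0042, -0.0486, 0.0141]]
[[0.0218, 0.0037, 0.0101], [-0.0042, -0.0486, 0.0141]]
[[0.0222, 0.0034, 0.0093], [-0.0042, -0.0486, 0.0141]]
[[0.0226, 0.0031, 0.0085], [-0.0042, -0.0486, 0.0141]]
[[0.0229, 0.0029, 0.0076], [-0.0042, -0.0486, 0.0141]]
[[0.0232, 0.0026, 0.0067], [-0.0042, -0.0486, 0.0141]]
[[0.0235, 0.0023, 0.0059], [-0.0042, -0.0486, 0.0141]]
[[0.0237, 0.002, 0.005], [-0.0042, -0.0486, 0.0141]]
[[0.0239, 0.0018, 0.0041], [-0.0042, -0.0486, 0.0141]]
[[0.0241, 0.0015, 0.0032], [-0.0042, -0.0486, 0.0141]]
```

>>> move_arm(motion=[[[0.018,0.0055,0.015],[-0.004,-0.0486,0.014],-1],[[0.0185,0.005,0.015],[-0.004,-0.0486,0.014],-1],[[0.019,0.005,0.014],[-0.004,-0.0486,0.014],-1],[[0.02,0.005,0.013],[-0.004,-0.0486,0.014],-1],[[0.0205,0.0045,0.0125],[-0.004,-0.0486,0.014],-1],[[0.021,0.004,0.0115],[-0.004,-0.0486,0.014],-1],[[0.0215,0.004,0.011],[-0.004,-0.0486,0.014],-1],[[0.022,0.004,0.01],[-0.004,-0.0486,0.014],-1]])

```text
clock: 17.25
position: [0.5926, 0.1798, 0.2046]
ee_rot: [0.757, 0.636, 0.112, -0.103]
ft_force: [0.5, -0.1, -1.3]
grip_width: 0.152
grasp_force: 68.2
```

>>> move_arm(motion=[[[0.022,0.003,0.009],[-0.004,-0.0486,0.014],-1],[[0.0225,0.003,0.0085],[-0.004,-0.0486,0.014],-1],[[0.023,0.003,0.0075],[-0.004,-0.0486,0.014],-1],[[0.023,0.003,0.0065],[-0.004,-0.0486,0.014],-1],[[0.0235,0.002,0.006],[-0.004,-0.0486,0.014],-1],[[0.024,0.002,0.005],[-0.004,-0.0486,0.014],-1],[[0.024,0.002,0.004],[-0.004,-0.0486,0.014],-1],[[0.024,0.0015,0.003],[-0.004,-0.0486,0.014],-1],[[0,0,0],[0,0,0],-1],[[0,0,0],[0,0,0],-1],[[0,0,0],[0,0,0],-1]])

```text
clock: 18.35
position: [0.637, 0.3165, 0.1918]
ee_rot: [0.793, 0.609, -0.001, -0.0]
ft_force: [1.1, 0.4, -1.0]
grip_width: 0.153
grasp_force: 68.3
```

```bash
python3 - <<'E'
from h import *
p,R,o=cur(); print(p,o['clock'],o['grasp_force'],o['ft_force'])
r=np.radians(15); y=np.array([np.sin(r),np.cos(r),0]); R1=frame(y)
T=np.array([.598,.173,.085])+y*.15+.019*R1[:,2]
print(np.degrees(Rot.from_matrix(R.T@R1).as_rotvec()))
plan(p,R,T,R1,10)
c=snap('top','t5');snap('scene','s5');snap('wrist','w5')
G=p-.019*R[:,2]; print([proj(load(f),G+R[:,0]*yy) for f in('s5','t5') for yy in(-.037,-.15)])
s=cv2.imread('pics/s5.png')[200:320,165:325];t=cv2.imread('pics/t5.png')[170:290,160:320]
cv2.imwrite('pics/m5.png',np.hstack([cv2.resize(x,(400,300),interpolation=cv2.INTER_CUBIC) for x in(s,t)]))
E
```

```text
[0.63704828 0.31650991 0.19175562] 18.35 68.31968665122986 [ 1.08018862  0.43828069 -0.96780267]
[-0.10359799  0.05888187 -0.01237129]
[[0.0002, -0.0, 0.0168], [-0.0002, 0.0001, -0.0]]
[[0.0002, -0.0, 0.0168], [-0.0002, 0.0001, -0.0]]
[[0.0002, -0.0001, 0.0168], [-0.0002, 0.0001, -0.0]]
[[0.0002, -0.0001, 0.0168], [-0.0002, 0.0001, -0.0]]
[[0.0002, -0.0001, 0.0168], [-0.0002, 0.0001, -0.0]]
[[0.0002, -0.0001, 0.0168], [-0.0002, 0.0001, -0.0]]
[[0.0002, -0.0001, 0.0168], [-0.0002, 0.0001, -0.0]]
[[0.0002, -0.0001, 0.0168], [-0.0002, 0.0001, -0.0]]
[[0.0002, -0.0001, 0.0168], [-0.0002, 0.0001, -0.0]]
[[0.0002, -0.0001, 0.0168], [-0.0002, 0.0001, -0.0]]
[array([163.24181452, 230.61914176]), array([227.82062266, 217.76398376]), array([156.20007228, 205.38901164]), array([216.74617861, 219.66903436])]
```

View pics/m5.png

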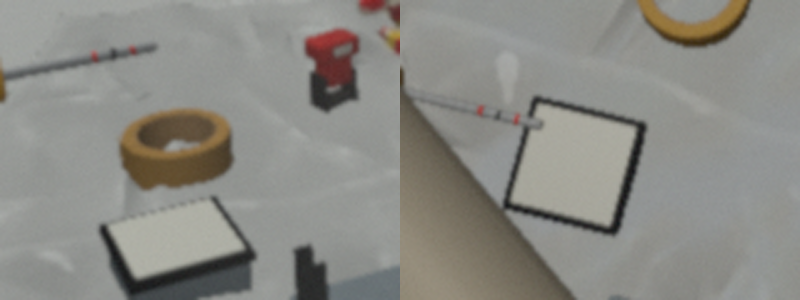

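The tip is at scene pixel (227.4,218.4) and top pixel (216,219.6). Both match the predictions, so the rod hasn't slipped. Lowering over the plate centre.

>>> move_arm(motion=[[[0.002,0,0.01],[0,0,0],-1],[[0,0,0.017],[0,0,0],-1],[[0,0,0.017],[0,0,0],-1],[[0,0,0.017],[0,0,0],-1],[[0,0,0.017],[0,0,0],-1],[[0,0,0.017],[0,0,0],-1],[[0,0,0.017],[0,0,0],-1],[[0,0,0.017],[0,0,0],-1],[[0,0,0.016],[-0.002,0.001,0],-1],[[0,0,0.01],[0,0,0],-1],[[0,0,0.006],[0,0,0],-1],[[0,0,0.004],[0,0,0],-1]])

```text
clock: 19.7
position: [0.6368, 0.3194, 0.068]
ee_rot: [0.793, 0.609, 0.0, -0.0]
ft_force: [1.2, -0.5, -1.5]
grip_width: 0.15
grasp_force: 68.3
```

>>> move_arm(motion=[[[0,0,0],[0,0,0],-1],[[0,0,0],[0,0,0],-1],[[0,0,0],[0,0,0],-1],[[0,0,0],[0,0,0],-1],[[0,0,0],[0,0,0],-1]])

```text
clock: 20.2
position: [0.6369, 0.3194, 0.0685]
ee_rot: [0.793, 0.609, 0.0, -0.0]
ft_force: [0.1, -0.7, -0.4]
grip_width: 0.15
grasp_force: 68.3
```

```bash
python3 - <<'E'
from h import *
p,R,o=cur(); print(p,o['clock'],o['grasp_force'],o['ft_force'],o['joint_velocities'].round(3)); G=p-.019*R[:,2];print('tip',G-.15*R[:,0],R[:,0])
snap('top','t6');snap('scene','s6')
print([proj(load(f),G-R[:,0]*.15) for f in('s6','t6')])
s=cv2.imread('pics/s6.png')[200:320,165:325];t=cv2.imread('pics/t6.png')[170:290,160:320]
cv2.imwrite('pics/m6.png',np.hstack([cv2.resize(x,(400,300),interpolation=cv2.INTER_CUBIC) for x in(s,t)]))
E
```

```text
[0.63686629 0.31941647 0.06850063] 20.2 68.31540584564209 [ 0.05759727 -0.66609595 -0.36865177] [ 0.     0.001  0.     0.001 -0.     0.     0.001]
tip [0.59821155 0.17447185 0.08741803] [2.57687167e-01 9.66228245e-01 5.50638930e-04]
[array([233.52475233, 277.81332095]), array([226.10135688, 232.71482976])]
```

View pics/m6.png

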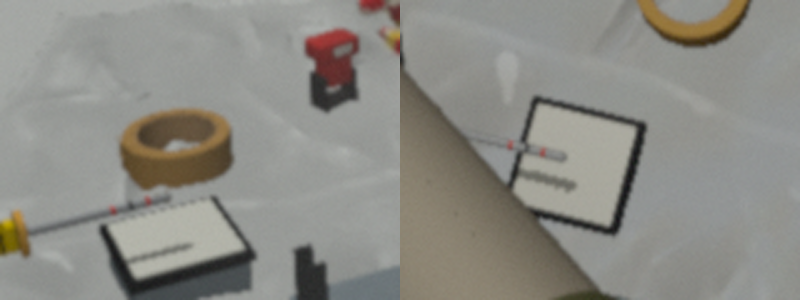

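The tip is 37 mm above the plate's centre (at scene panel (167,197) and top panel (563,156)). The rod is level and steady, and the bystanders are where they were.

```bash
python3 -c "
from h import *
print(order.hand_in())"
```

```text
the job is handed in; nothing more can be done
None
```

The gauge rod went down the tube until its collar stopped on the mouth (about 9 N), was drawn fully out, and is held level and steady with its tip about 37 mm above the middle of the reading plate; the job was handed in at about 20 s, with no verdict returned.

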